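# Key the quarter-turn and hold the headstock cover down

### The job

Lift the flat-bladed T-key off its forked hook, put its blade in the slotted quarter-turn fastener on top of the lathe's headstock and turn the fastener until its slot lines up with the two marks on the cover. Then push down with the key so that the cover goes fully home, flush on the headstock, and finish like that: still gripping the key and holding the cover pressed down with it, so that the corner screws can be fitted. Leave the chuck key, the oiler and the screw tray alone.

Things in the scene. Friction and masses are not known exactly. Their poses are not given: they have to be found in the camera images.
- key: T-key, 127 mm tall, 160 g, hanging upright (z up). Origin: bottom centre of its blade. Blade 18 mm wide along x, 4 mm thick (y), 24 mm tall; round 10 mm shaft; 36 mm collar, underside 78 mm above the origin, by which it hangs; black flat-sided cross-handle 76 mm along x, 14 mm thick (y), 20 mm tall, middle 117 mm above the origin. Half a turn about z leaves it the same.
- rack: Fixed green stand, foot 110 x 210 mm, origin at the foot's centre on the table. Forked hooks at its y = +65 and -65 mm (key axis at x = 0) hold key and chuck key, either way round: paired 8 mm rods along x, 22 mm apart inside, tops 136 mm high, ends upturned to 147 mm at x = -28 mm. Plate 136 mm high at x = +45 mm. Lift the key 15 mm or more, then draw it out to the rack's -x.
- lathe: Green bench lathe, fixed. Origin on the table under the middle of the headstock (155 x 165 mm, top rim 142 mm above the table). Its bed runs to its +y, with chuck, carriage and tailstock all lower than 145 mm.
- slot (a point): Middle of the slot's floor in the fastener: a round steel head, 37 mm diameter, in the middle of the cover, 13 mm above its top, turning about the vertical. Slot along this point's x: 7 mm wide, 26 mm long, 10 mm deep, flared to 12 mm over the top 4 mm of its long sides. The blade has 9 degrees of play in it. Floor 157 mm above the table with the cover up, 151 mm when home.
- marks (a point): Middle of the cover's top face, under the fastener head; turns with the lathe, not with the fastener. The two black marks on the cover lie along this point's x axis, 22 to 40 mm either side of the middle. The cover is an aluminium plate 145 x 155 x 6 mm.
- fastener (a joint): Angle of the slot from the marks (rad), counter-clockwise from above; 0 and 3.14 are both in line. Range -0.75 to 3.89, no stop or click at the marks, friction 0.04 N m. Its cross-bar under the cover lies parallel to the slot: over about 11 degrees out of line it rests on the frame and the cover cannot go down; in line it drops through and can then turn no further.
- cover (a joint): How far the cover is pressed down (m): 0 standing 6 mm up on its springy rubber seal, 0.006 home on the headstock. About 3 N starts it down, 7 N brings it home; it springs up when let go. It moves only straight up and down.
- chuck_key: Bystander: chuck key on the other fork, same height and collar as the key, but a round 9 mm steel cross-bar 90 mm long and a 9 mm square end.
- oiler: Bystander: red oiler, 60 mm diameter, 123 mm tall with its bent steel spout; origin under its base.
- tray: Bystander: small open blue tray with four screws, 110 x 80 x 35 mm; origin under its base.

How it is judged:
By the outcome, as a careful person would: the job done as asked, in the order asked, and still so for the second after the job is handed in, while the arm keeps its last pose, push and grip.
It also fails if it takes over 48 s, if anything falls off the work surface, if the arm or the gripper's body presses on something with over 40 N, if the wrist force passes 120 N, or if a joint passes its speed limit or range.

### The arm

A 7-joint arm with a two-finger parallel gripper is mounted at the origin on the work surface. World frame = base frame: x ahead of the robot, y to its left, z up, the work surface at z = 0. Lengths are in mm, angles in rad, forces in N, time in s.
With the tool pointing down it reaches from about 400 to 925 mm from the base axis. Payload 5.6 kg.
Tool frame: the origin (TCP) lies at the very end of the fingers, on their centre line; the grasp point (between the pads) lies 19 mm behind it; z points along the fingers, y is the line along which they close (so a half turn about z gives the same grasp; the last joint's range is limited). The gripper opens to 85 mm and grips with 20 to 120 N. Pads are 22 mm wide; open, the fingers measure 114 mm over their backs; the gripper's body (76 mm by 85 mm) begins 54 mm behind the grasp point. The pads swing forward as they close: fully open they stand 13 mm farther back than shut.
Start: joints at [1.213, 0.468, -0.012, 1.603, 0.006, 1.071, -0.056], TCP at [201.216, -618.078, 231.29] pointing down, gripper open.
Joint ranges: [-2.53, 2.53], [-0.31, 2.02], [-1.57, 1.55], [0.28, 2.44], [-1.29, 4.43], [0.15, 1.84], [-2.92, 2.92]. Speed limits (rad/s): [2.57, 2.57, 3.14, 3.14, 3.14, 3.14, 3.14].

### API

Orientations are given as [roll, pitch, yaw] about the fixed x, y, z axes, in that order (R = Rz(yaw) Ry(pitch) Rx(roll)).
In Python, from rig import ctrl gives the robot as it stands.
- The arm moves only by the shell command python3 jog.py FILE [FORCE], which reads ROWS from the file FILE. ROWS is a JSON list of rows, 1 to 20 of them, each of 7 numbers: a rotation vector rx, ry, rz in shares of 2 pi rad (1.0 is 2 pi rad), then dx, dy, dz in shares of the most that a row can go, 1 being 50 mm, then the finger opening in mm; each row shifts and turns the commanded pose from where the row before left it, along the tool's axes as they then stand; what a row does not reach is not made up. A row lasts 1/10 s, in which the tool goes at most 50 mm and 0.15 rad, less where a joint would pass 70% of its speed; a pose out of reach is approached as far as the arm can. The fingers move at their own pace and stop on an object; FORCE is the grip in N (left out, the last holds). Time passes only in rows, so rows that do not move let the fingers close. It prints the time, the measured TCP pose, the force, the opening and the grip force at its end. Input that does not fit is refused with a message, and nothing moves.
- ctrl.observe(): the state, without advancing time (a new reading comes with each control period).
- ctrl.grab_frame(name): name is "scene" or "top" or "wrist"; returns a dict with "pixels" (384x512x3 uint8, red, green, blue), "mtx" (3x3 intrinsics, pixels), "k1" (the pictures are not rectified: a ray, as slopes to the right and down, at radius r is drawn at 1 + k1 r^2 times it, then the intrinsics apply), "extrinsics" (4x4, takes a point from world to camera coordinates). Camera axes: x right, y down, z forward; pixel columns grow to the right and rows downward; lengths in mm; the calibration is good to about 2 mm. A picture is of the moment at which its call begins. There is no depth.
- ctrl.finish_job(): hands the job in; it is judged then, once.
The state is a dict: "time_s": time; "joint_pos": joint angles; "dq": joint speeds; "joint_efforts": joint torques, N m; "eef_pos": TCP position; "tool_rot": TCP orientation; "ft_force": force on the tool from outside, world axes, zero at the start; "ft_torque": the same for the moment, N m; "width": finger opening in mm; "finger_force": force on a finger pad.
Only numpy, scipy, OpenCV 4.12 (cv2) and the standard library are available. Lean on these libraries where they do the work, as an engineer would, in place of code of your own. Each camera call takes 0.05 s, during which the arm holds its last target. There are 200 camera calls.

## Working session

There is one attempt and no reset: what is moved stays moved. The work goes in short steps, Python scripts to look and compute and a shell command to move; the robot and the scene stay as the last step left them, time stands still between calls to the robot, and variables do not carry over. Pictures are saved under pics/ and viewed, at most 10 in all, crops included, and the job is handed in when it is done.

```bash
ls; mkdir -p pics
cat > h.py <<'E'
import numpy as np, cv2
from rig import ctrl
def grab(n):
    f=ctrl.grab_frame(n); f={k:(np.array(v) if k!='k1' else v) for k,v in f.items()}; return f
def save(f,name,box=None,s=1):
    p=f['pixels'][:,:,::-1]
    if box: p=p[box[1]:box[3],box[0]:box[2]]
    cv2.imwrite('pics/'+name,cv2.resize(p,None,fx=s,fy=s,interpolation=cv2.INTER_CUBIC))
def ray(f,uv):
    K=f['mtx'];E=f['extrinsics']
    p=cv2.undistortPoints(np.array([[uv]],float),K,np.array([f['k1'],0,0,0,0.]))[0,0]
    d=E[:3,:3].T@np.array([p[0],p[1],1]); c=-E[:3,:3].T@E[:3,3]
    return c,d/np.linalg.norm(d)
def onz(f,uv,z):
    c,d=ray(f,uv); return c+d*(z-c[2])/d[2]
def tri(rays):
    A=np.zeros((3,3));b=np.zeros(3)
    for c,d in rays:
        P=np.eye(3)-np.outer(d,d);A+=P;b+=P@c
    x=np.linalg.solve(A,b)
    return x,[float(np.linalg.norm((np.eye(3)-np.outer(d,d))@(x-c))) for c,d in rays]
def proj(f,P):
    E=f['extrinsics'];q=E[:3,:3]@np.array(P,float)+E[:3,3]
    return cv2.projectPoints(q.reshape(1,1,3),np.zeros(3),np.zeros(3),f['mtx'],np.array([f['k1'],0,0,0,0.]))[0].ravel()
E
python3 - <<'E'
from h import *
a=[grab(n) for n in('scene','top','wrist')]
for f in a: print(f['k1'],f['mtx'].tolist(),np.round(-f['extrinsics'][:3,:3].T@f['extrinsics'][:3,3]))
for f,n in zip(a,('scene','top','wrist')): np.save('pics/'+n+'0.npy',f,allow_pickle=True)
save(a[0],'s0.png',s=1.5);save(a[1],'t0.png',s=1.5)
print(ctrl.observe())
E
```

```text
jog.py
pics
rig.py
-0.1383105490929675 [[432.5404032413681, 0.0, 261.58054447249435], [0.0, 432.5404032413681, 194.3234870374575], [0.0, 0.0, 1.0]] [1089. -706.  855.]
-0.05770433671959575 [[402.5122936317352, 0.0, 253.2492518760142], [0.0, 402.5122936317352, 188.00458575838854], [0.0, 0.0, 1.0]] [ 293.  -78. 1169.]
-0.040665516165971693 [[341.7940092507706, 0.0, 256.2407519606391], [0.0, 341.7940092507706, 191.8979897256085], [0.0, 0.0, 1.0]] [ 271. -595.  373.]
{'time_s': 0.15, 'joint_pos': array([ 1.21301101,  0.46820135, -0.01161018,  1.60343086,  0.00601265,
        1.07139553, -0.05631209]), 'dq': array([ 0.00070631, -0.00273229, -0.00025164, -0.00235743, -0.00237004,
       -0.00134032, -0.00086774]), 'joint_efforts': array([ 1.27704843e-03, -5.32793355e+01,  2.18607107e-02, -2.51551294e+01,
        1.14881867e-02,  5.61570967e-03, -1.72140062e-05]), 'eef_pos': array([ 201.05342297, -617.66269421,  230.53221069]), 'tool_rot': array([-3.14019641e+00,  1.13672863e-04,  3.14720956e-01]), 'ft_force': array([-0.18596589, -0.07944749, -0.45851799]), 'ft_torque': array([-0.04810944,  0.00025331,  0.01980287]), 'finger_force': 0.0, 'width': 85.3489877353876}
```

View pics/s0.png

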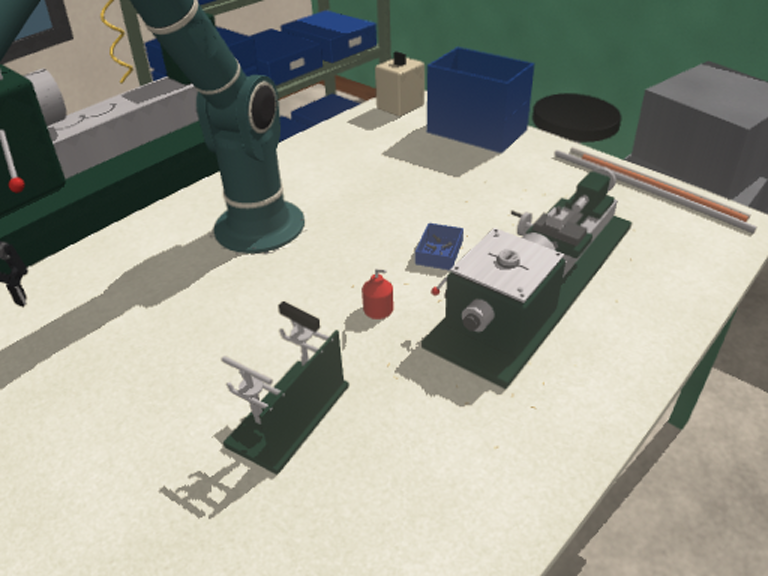

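View pics/t0.png

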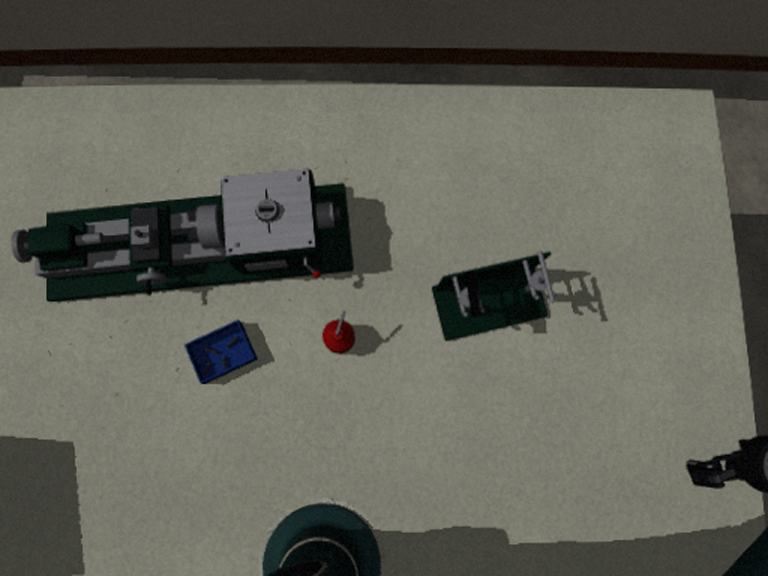

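The scene view shows the black T handle at about (300,316)/1.5, on the fork nearer the lathe. In the top view the rack is at (490,295)/1.5 and the fastener at (266,210)/1.5. Its slot and marks need a closer look.

Run:
```python
from h import *
t=np.load('pics/top0.npy',allow_pickle=True).item(); s=np.load('pics/scene0.npy',allow_pickle=True).item()
def crop(f,x,y,w,h,k): return cv2.resize(f['pixels'][y:y+h,x:x+w,::-1],(w*k,h*k),interpolation=cv2.INTER_CUBIC)
a=crop(t,280,160,100,75,4);b=crop(t,140,105,80,75,4);c=crop(s,180,190,100,75,4);d=crop(s,300,145,80,75,4)
im=np.vstack([np.hstack([cv2.convertScaleAbs(a,alpha=2),b]),np.hstack([c,d])]);cv2.imwrite('pics/c0.png',im)
for p,z in (((266/1.5,210/1.5),160),((465/1.5,290/1.5),175)): print(onz(t,p,z))
print(onz(s,(199,211),175),onz(s,(339,172),160))
```

```text
[621.19289321  89.4822468  160.        ]
[ 475.34919135 -250.48189388  175.        ]
[ 471.16825438 -264.95964175  175.        ] [623.13298494  88.20482552 160.        ]
```

View pics/c0.png

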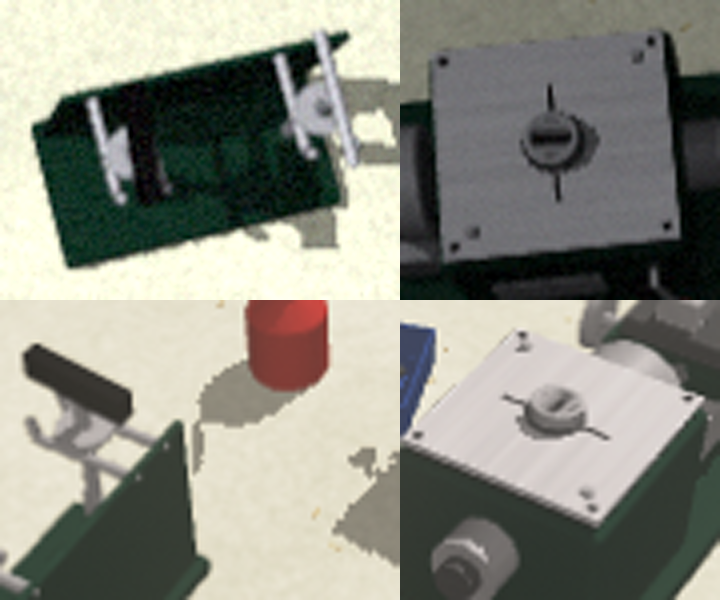

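The crops show three things:
- The black handle is in the top view at about (317,196).
- The slot runs roughly left-right in the top picture, about 90° from the marks.
- The marks run up-down.

Next I'll triangulate.

```bash
cat > m0.py <<'E'
from h import *
t=np.load('pics/top0.npy',allow_pickle=True).item(); s=np.load('pics/scene0.npy',allow_pickle=True).item()
def mask(f,box,fn):
    p=f['pixels'].astype(int);m=fn(p[...,0],p[...,1],p[...,2]).astype(np.uint8)
    k=np.zeros_like(m);k[box[1]:box[3],box[0]:box[2]]=1;m*=k
    n,l,st,ce=cv2.connectedComponentsWithStats(m);i=1+np.argmax(st[1:,4]);return (l==i).astype(np.uint8)
def rect(m): return cv2.minAreaRect(cv2.findContours(m,0,1)[0][0])
neutral=lambda th:(lambda r,g,b:(abs(g-r)<10)&(abs(g-b)<10)&(g<th))
mt=mask(t,(308,178,328,214),lambda r,g,b:(r+g+b<75)&(g-r<8)); ms=mask(s,(180,196,220,225),lambda r,g,b:(r<80)&(g-r<8))
rt,rs=rect(mt),rect(ms);print(rt,rs)
x,e=tri([ray(t,rt[0]),ray(s,rs[0])]);print('handle',x,e)
bt=cv2.boxPoints(rt);b=sorted(bt,key=lambda p:p[1]);P=onz(t,(b[0]+b[1])/2,x[2]),onz(t,(b[2]+b[3])/2,x[2]);v=P[0]-P[1];print(P,np.linalg.norm(v),np.degrees(np.arctan2(v[1],v[0])))
E
python3 m0.py
python3 - <<'E'
from h import *
t=np.load('pics/top0.npy',allow_pickle=True).item(); s=np.load('pics/scene0.npy',allow_pickle=True).item()
# marks: outer ends read from crops
o=lambda p,ox,oy:(p[0]/4+ox-.375,p[1]/4+oy-.375)
T=[o((549-400,84),140,105),o((559-400,200),140,105)]
S=[o((503-400,397-300),300,145),o((608-400,438-300),300,145)]
for a,b in((T[0],S[1]),(T[1],S[0])): print(tri([ray(t,a),ray(s,b)]))
A,B=[onz(t,p,154) for p in T];v=A-B;print('marks',(A+B)/2,np.linalg.norm(v),np.degrees(np.arctan2(v[1],v[0])))
q=o((552-400,138),140,105);print('head',onz(t,q,161),tri([ray(t,q),ray(s,o((556-400,409-300),300,145))]))
A,B=[onz(t,o(p,140,105),161) for p in((533-400,140),(571-400,138))];v=A-B;print('slot',np.linalg.norm(v),np.degrees(np.arctan2(v[1],v[0])))
E
```

```text
((317.5, 194.5), (31.0, 19.0), 90.0) ((198.9036865234375, 210.67889404296875), (30.003746032714844, 8.330611228942871), 28.300758361816406)
handle [ 472.45843901 -267.68024315  178.49846575] [1.3629862218324076, 1.3629862218324544]
(array([ 511.57311504, -270.38957253,  178.49846575]), array([ 432.29761088, -267.20103323,  178.49846575])) 79.33960135439203 -2.303251530546893
(array([662.04528614,  92.09625271, 154.33132612]), [1.0239866818859222, 1.023986681885975])
(array([583.19538031,  83.83285612, 153.20013522]), [0.3869851765292132, 0.3869851765289075])
marks [623.11422738  88.44134095 154.        ] 80.21346825476569 6.372129223675908
head [623.2544606   88.62613425 161.        ] (array([622.80454935,  88.13794786, 160.58537379]), [0.762918365040718, 0.7629183650408609])
slot 24.77417415061307 92.97713188306982
```

Marks sit at z≈154, 80 mm apart, bearing 6.4°, and the slot bears about 93°. These agree with the sizes given. Next I'll move the wrist camera over the key.

Units first: shifts go in shares of 50 mm and turns go in shares of 2 pi rad. So 30 mm is 0.6, -26 mm is -0.52.

```bash
echo '[[0, 0, 0, 0.4, -0.4, -0.14, 85], [0, 0, 0, 0.6, -0.52, -0.14, 85], [0, 0, 0, 0.6, -0.52, -0.14, 85], [0, 0, 0, 0.6, -0.52, -0.14, 85], [0, 0, 0, 0.6, -0.52, -0.14, 85], [0, 0, 0, 0.6, -0.52, -0.14, 85], [0, 0, 0, 0.6, -0.52, -0.14, 85], [0, 0, 0, 0.6, -0.52, -0.14, 85], [0, 0, 0, 0.6, -0.52, -0.14, 85], [0, 0, 0, 0.4, -0.4, -0.14, 85], [0, 0, 0, 0.26, -0.18, 0, 85], [0, 0, 0, 0, 0, 0, 85], [0, 0, 0, 0, 0, 0, 85]]' > rows.txt && python3 jog.py rows.txt 40
python3 - <<'E'
from h import *
f=grab('wrist');np.save('pics/w1.npy',f,allow_pickle=True);save(f,'w1.png',s=1.5);o=ctrl.observe();print(o['eef_pos'],o['tool_rot'],o['joint_pos'],-f['extrinsics'][:3,:3].T@f['extrinsics'][:3,3])
print(proj(f,[472,-268,178]))
E
```

```text
time_s: 1.45
eef_pos: [399.7, -283.5, 301.0]
tool_rot: [-3.142, 0.001, 0.315]
ft_force: [0.6, 0.2, 0.5]
width: 85.1
finger_force: 0.0
[ 399.39613158 -284.0071818   300.93803437] [-3.14139885e+00  9.00812554e-04  3.13195571e-01] [ 0.75539362  0.13912196 -0.22617848  1.88969477  0.03520874  1.11726315
 -0.74172813] [ 469.85497416 -260.39665747  443.76041776]
[267.11138459  90.00105488]
```

View pics/w1.png

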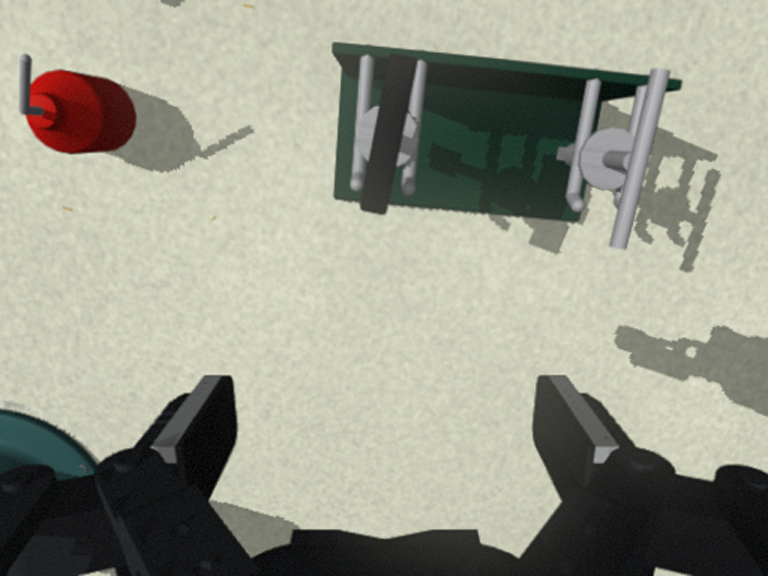

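The wrist view shows the black handle running from (400,55)/1.5 to (373,212)/1.5, between the rods. I'll measure it with a mask, and triangulate against the scene view.

```bash
cat > m1.py <<'E'
exec(open('m0.py').read().split('mt=')[0])
w=np.load('pics/w1.npy',allow_pickle=True).item()
mw=mask(w,(235,30,285,146),lambda r,g,b:(g<60)&(g-r<12))
ms=mask(s,(180,196,220,225),lambda r,g,b:(r<80)&(g-r<8)); rs=rect(ms)
r=rect(mw);b=sorted(cv2.boxPoints(r),key=lambda p:p[1]);A,B=(b[0]+b[1])/2,(b[2]+b[3])/2
print(r)
x,e=tri([ray(w,r[0]),ray(s,rs[0])]);print(x,e)
for z in (180,185):
    P=onz(w,A,z),onz(w,B,z);v=P[0]-P[1];print(z,(P[0]+P[1])/2,np.linalg.norm(v),np.arctan2(v[1],v[0]))
E
python3 m1.py
```

```text
((255.83782958984375, 84.97297668457031), (26.63263702392578, 98.31060028076172), 9.462322235107422)
[ 471.13522137 -261.33564251  174.19515126] [3.0357653879088535, 3.0357653879088637]
180 [ 471.6305816  -259.03724708  180.        ] 70.12866697668035 0.14224408410759645
185 [ 471.59692213 -259.06301687  185.        ] 68.7992660837841 0.14224408410759626
```

```bash
cat > m2.py <<'E'
exec(open('m0.py').read().split('mt=')[0])
w=np.load('pics/w1.npy',allow_pickle=True).item()
p=w['pixels'].astype(int)
for v in (42,55,80,110,135): print(v,[tuple(p[v,u]) for u in range(244,286,4)])
mw=mask(w,(235,30,285,146),lambda r,g,b:(g<45)&(g-r<6)&(g-b<6)); mw=cv2.morphologyEx(mw,cv2.MORPH_OPEN,np.ones((7,7)))
L=[];
for v in range(40,140):
    u=np.flatnonzero(mw[v])
    if len(u): L.append((v,u[0],u[-1]))
L=np.array(L);print(L[::9].tolist(),L[-1])
E
python3 m2.py
```

```text
42 [(np.int64(166), np.int64(167), np.int64(167)), (np.int64(93), np.int64(93), np.int64(90)), (np.int64(56), np.int64(59), np.int64(51)), (np.int64(54), np.int64(57), np.int64(51)), (np.int64(61), np.int64(60), np.int64(54)), (np.int64(58), np.int64(58), np.int64(54)), (np.int64(53), np.int64(55), np.int64(49)), (np.int64(57), np.int64(58), np.int64(53)), (np.int64(53), np.int64(51), np.int64(47)), (np.int64(163), np.int64(166), np.int64(165)), (np.int64(74), np.int64(75), np.int64(73))]
55 [(np.int64(147), np.int64(147), np.int64(148)), (np.int64(63), np.int64(71), np.int64(64)), (np.int64(53), np.int64(61), np.int64(55)), (np.int64(54), np.int64(56), np.int64(50)), (np.int64(53), np.int64(53), np.int64(51)), (np.int64(51), np.int64(55), np.int64(50)), (np.int64(51), np.int64(51), np.int64(46)), (np.int64(49), np.int64(50), np.int64(48)), (np.int64(165), np.int64(165), np.int64(168)), (np.int64(138), np.int64(138), np.int64(138)), (np.int64(44), np.int64(50), np.int64(44))]
80 [(np.int64(162), np.int64(164), np.int64(165)), (np.int64(165), np.int64(167), np.int64(168)), (np.int64(4
[... 899 characters left out ...]
4(64), np.int64(66), np.int64(58)), (np.int64(61), np.int64(63), np.int64(57)), (np.int64(63), np.int64(62), np.int64(57)), (np.int64(59), np.int64(60), np.int64(56)), (np.int64(58), np.int64(70), np.int64(62)), (np.int64(58), np.int64(72), np.int64(61)), (np.int64(53), np.int64(69), np.int64(58)), (np.int64(54), np.int64(74), np.int64(61)), (np.int64(53), np.int64(73), np.int64(60)), (np.int64(56), np.int64(73), np.int64(63)), (np.int64(56), np.int64(76), np.int64(64))]Traceback (most recent call last):
  File "m2.py", line 10, in <module>
    L=np.array(L);print(L[::9].tolist(),L[-1])
                                        ~^^^^
IndexError: index -1 is out of bounds for axis 0 with size 0
```

```bash
cat > m2.py <<'E'
exec(open('m0.py').read().split('mt=')[0])
w=np.load('pics/w1.npy',allow_pickle=True).item()
w2=dict(w);w2['pixels']=cv2.medianBlur(w['pixels'],3)
mw=mask(w2,(235,30,290,146),lambda r,g,b:(g<75)&(g-r<5)); mw=cv2.morphologyEx(mw,cv2.MORPH_OPEN,np.ones((7,7)))
L=np.array([(v,)+tuple(np.flatnonzero(mw[v])[[0,-1]]) for v in range(30,146) if mw[v].any()])
print(L[::8].tolist(),L[-1])
r=rect(mw);print(r);b=sorted(cv2.boxPoints(r),key=lambda p:p[1]);A,B=(b[0]+b[1])/2,(b[2]+b[3])/2
ms=mask(s,(180,196,220,225),lambda r,g,b:(r<80)&(g-r<8)); rs=rect(ms)
print(tri([ray(w,r[0]),ray(s,rs[0])]))
for z in (180,185):
    P=onz(w,A,z),onz(w,B,z);v=P[0]-P[1];print(z,(P[0]+P[1])/2,np.linalg.norm(v),np.arctan2(v[1],v[0]))
E
python3 m2.py
```

```text
[[37, 260, 269], [45, 256, 276], [53, 256, 274], [61, 255, 273], [69, 253, 271], [77, 252, 269], [85, 250, 268], [93, 249, 267], [101, 247, 265], [109, 245, 263], [117, 243, 261], [125, 242, 260], [133, 241, 258]] [140 245 256]
((258.3487243652344, 88.73069763183594), (20.725297927856445, 105.5719223022461), 9.706653594970703)
(array([ 470.06166072, -262.61609637,  174.01491731]), [1.3695553166693006, 1.3695553166693304])
180 [ 469.45977513 -261.66004257  180.        ] 75.70697946030224 0.140128016007848
185 [ 469.46726676 -261.63609309  185.        ] 74.27183274453095 0.1401280160078479
```

The handle is measured at (469.5, −262), mid height about 174, length 75.7. These match the text. Its edges give yaw ≈ 0.11 and the rack plate gives ≈ 0.19. I'll go over it, descend and grip.

Scaled: 40 mm is 0.8, 34 mm is 0.68, 0.1 rad / 6.2832 = 0.0159.

```bash
echo '[[0, 0, 0.0159, 0, 0, 0, 85], [0, 0, 0.0159, 0, 0, 0, 85], [0, 0, 0, 0.4, -0.08, 0, 60], [0, 0, 0, 0.64, -0.12, 0.4, 60], [0, 0, 0, 0.4, -0.08, 0.6, 60], [0, 0, 0, 0, 0, 0.8, 60], [0, 0, 0, 0, 0, 0.68, 60], [0, 0, 0, 0, 0, 0.4, 60], [0, 0, 0, 0, 0, 0, 60], [0, 0, 0, 0, 0, 0, 60]]' > rows.txt && python3 jog.py rows.txt 80
python3 - <<'E'
from h import *
f=grab('scene');save(f,'s2.png',(150,120,310,240),4);o=ctrl.observe();print(o['eef_pos'],o['tool_rot'],o['ft_force'])
E
```

```text
time_s: 2.5
eef_pos: [469.8, -262.0, 157.4]
tool_rot: [3.142, 0.001, 0.113]
ft_force: [0.2, -0.0, 0.1]
width: 59.8
finger_force: 0.0
[ 470.51462149 -262.03415169  158.24370846] [ 3.14048288e+00 -1.09286606e-03  1.13310819e-01] [ 0.3116751  -0.05646281  0.90691255]
```

View pics/s2.png

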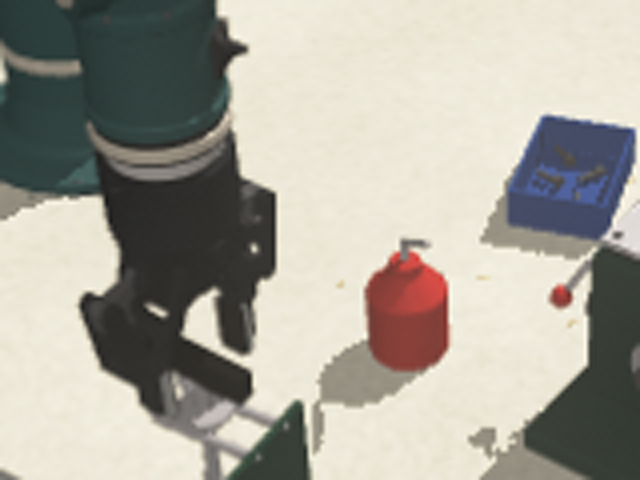

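The gripper straddles the handle (about (200,365) in the crop), with no contact force. I'll close, lift and draw out.

Scaled: -10 mm is -0.2, -5 mm is -0.1.

```bash
echo '[[0, 0, 0, 0, 0, 0, 30], [0, 0, 0, 0, 0, 0, 5], [0, 0, 0, 0, 0, 0, 5], [0, 0, 0, 0, 0, 0, 5], [0, 0, 0, 0, 0, 0, 5], [0, 0, 0, 0, 0, 0, 5], [0, 0, 0, 0, 0, 0, 5]]' > rows.txt && python3 jog.py rows.txt 80; echo '[[0, 0, 0, 0, 0, -0.1, 5], [0, 0, 0, 0, 0, -0.2, 5], [0, 0, 0, 0, 0, -0.2, 5], [0, 0, 0, 0, 0, 0, 5]]' > rows.txt && python3 jog.py rows.txt 100
```

```text
time_s: 3.25
eef_pos: [470.6, -261.1, 158.2]
tool_rot: [3.141, -0.001, 0.115]
ft_force: [-1.5, 0.0, 5.7]
width: 12.8
finger_force: 78.5
time_s: 3.65
eef_pos: [471.2, -261.2, 184.0]
tool_rot: [3.14, -0.003, 0.115]
ft_force: [-0.0, -0.1, -1.7]
width: 12.4
finger_force: 97.8
```

Gripped and lifted; the weight reads 1.7 N. I'll draw the key out, rise, and go to a view pose near the headstock.

Scaled: -34 mm is -0.68, -30 mm is -0.6.

```bash
echo '[[0, 0, 0, -0.3, 0.024, 0, 5], [0, 0, 0, -0.5, 0.04, 0, 5], [0, 0, 0, -0.6, 0.048, 0, 5], [0, 0, 0, -0.6, 0.048, -0.2, 5], [0, 0, 0, 0, 0, -0.6, 5], [0, 0, 0, 0.2, -0.3, -0.6, 5], [0, 0, 0, 0.4, -0.6, -0.6, 5], [0, 0, 0, 0.44, -0.68, -0.32, 5], [0, 0, 0, 0.44, -0.68, 0, 5], [0, 0, 0, 0.44, -0.68, 0, 5], [0, 0, 0, 0.44, -0.68, 0, 5], [0, 0, 0, 0.44, -0.68, 0, 5], [0, 0, 0, 0.44, -0.68, 0, 5], [0, 0, 0, 0.44, -0.68, 0, 5], [0, 0, 0, 0.4, -0.6, 0, 5], [0, 0, 0, 0.3, -0.5, 0, 5], [0, 0, 0, 0.2, -0.26, 0, 5], [0, 0, 0, 0.1, -0.2, 0, 5], [0, 0, 0, 0, 0, 0, 5], [0, 0, 0, 0, 0, 0, 5]]' > rows.txt && python3 jog.py rows.txt 100
python3 - <<'E'
from h import *
f=grab('wrist');np.save('pics/w3.npy',f,allow_pickle=True)
g=grab('scene');np.save('pics/s3.npy',g,allow_pickle=True);o=ctrl.observe();print(o['eef_pos'],o['tool_rot'],o['joint_pos'],o['width'],o['ft_force'])
u,v=proj(f,[623,88.4,160]);print(u,v);a=f['pixels'][:,:,::-1]
p=proj(g,o['eef_pos']);print(p);x,y=int(p[0])-50,int(p[1])-45
A=cv2.resize(a,(512,384));
B=cv2.resize(g['pixels'][y:y+128,x:x+90,::-1],(270,384),interpolation=2);cv2.imwrite('pics/c3.png',np.hstack([A,B]))
E
```

```text
time_s: 5.65
eef_pos: [562.5, 103.6, 298.0]
tool_rot: [3.14, 0.001, 0.113]
ft_force: [-0.1, -0.6, -2.0]
width: 12.3
finger_force: 97.8
[562.67397315 103.38938282 298.23966739] [3.14045278e+00 3.67302675e-04 1.12577962e-01] [ 0.17416979  0.32793368 -0.51906047  1.69557511  0.1759166   1.16505514
 -1.84999609] 12.488693121649842 [-0.37950389  0.77388043 -1.46222867]
284.1947056918623 109.40621146967433
[327.43723842 116.3071828 ]
```

View pics/c3.png

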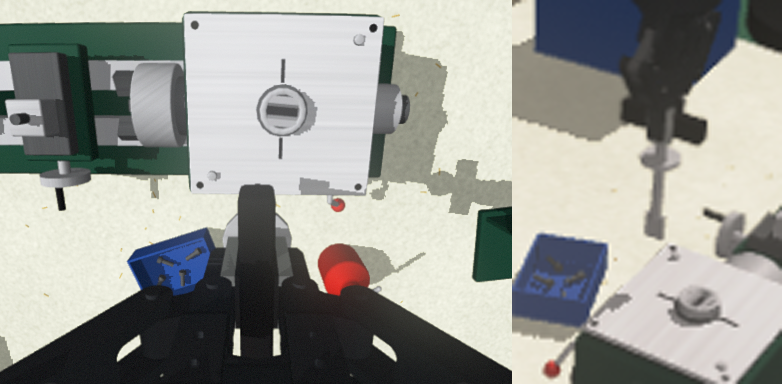

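The wrist view shows the head at (282,111), the slot running about horizontally (267–299, 111), and the marks at (283,59–82) and (280,137–158). The key hangs straight in the grip. Next I'll measure these, plus the blade.

```bash
cat > m3.py <<'E'
from h import *
f=np.load('pics/w3.npy',allow_pickle=True).item();g=cv2.cvtColor(f['pixels'],cv2.COLOR_RGB2GRAY)
t=np.load('pics/top0.npy',allow_pickle=True).item()
def blob(x0,y0,x1,y1,th):
    m=(g[y0:y1,x0:x1]<th).astype(np.uint8);n,l,st,ce=cv2.connectedComponentsWithStats(m);i=1+np.argmax(st[1:,4])
    v,u=np.nonzero(l==i);P=np.c_[u+x0,v+y0].astype(np.float32);r=cv2.fitLine(P,cv2.DIST_L2,0,.01,.01).ravel();q=(P-r[2:])@r[:2]
    return P.mean(0),r[2:]+r[:2]*q.min(),r[2:]+r[:2]*q.max(),st[i].tolist()
a=blob(276,50,290,86,110);b=blob(273,134,288,165,110);s=blob(266,102,300,121,120)
print(a,b,s)
E=[onz(f,p,154) for p in (min(a[1:3],key=lambda p:p[1]),max(b[1:3],key=lambda p:p[1]))]
v=E[0]-E[1];print('marks',(E[0]+E[1])/2,np.linalg.norm(v),np.arctan2(v[1],v[0]))
C=[onz(f,a[0],154),onz(f,b[0],154)];v=C[0]-C[1];print('c',(C[0]+C[1])/2,np.linalg.norm(v),np.arctan2(v[1],v[0]))
S=sorted([onz(f,p,163) for p in s[1:3]],key=lambda p:p[1]);v=S[1]-S[0];print('slot',(S[0]+S[1])/2,np.linalg.norm(v),np.arctan2(v[1],v[0]))
print('slotc',onz(f,s[0],162))
# head: bright ring circle
c=cv2.HoughCircles(cv2.resize(g[80:140,250:315],None,fx=4,fy=4,interpolation=2),cv2.HOUGH_GRADIENT,1,100,param1=100,param2=20,minRadius=70,maxRadius=125);print(c)
for q in c[0]: 
    p=(q[0]/4+250-.4,q[1]/4+80-.4);P=onz(f,p,167);print(p,P,onz(f,(p[0]+q[2]/4,p[1]),167)-P)
# height by two wrist/top views: marks midpoint
print(tri([ray(f,(a[0]+b[0])/2),ray(t,(140+154/4-.375,105+142/4-.375))]))
E
python3 m3.py
```

```text
(array([282.3889 ,  70.94444], dtype=float32), array([281.89456 ,  81.043785], dtype=float32), array([282.92715 ,  59.947487], dtype=float32), [5, 10, 4, 22, 54]) (array([279.98245, 147.35088], dtype=float32), array([279.8257, 157.0134], dtype=float32), array([280.13437, 137.98596], dtype=float32), [6, 4, 3, 20, 57]) (array([281.69766, 110.57143], dtype=float32), array([265.9871  , 109.141945], dtype=float32), array([297.274  , 111.98869], dtype=float32), [0, 3, 32, 12, 301])
marks [621.81496271  90.12249366 154.        ] 77.7981710684397 0.09989018353848063
c [621.79278398  90.26543372 154.        ] 61.24956038085949 0.10023148260308283
slot [622.01837975  90.54123674 163.        ] 24.985591420595636 1.5963996202314035
slotc [621.96413748  90.42665085 162.        ]
[[[131.5 123.5  91. ]]]
(np.float32(282.475), np.float32(110.475)) [622.35445528  90.22766419 167.        ] [  2.04356292 -17.70103268   0.        ]
(array([623.0206073 ,  89.4672038 , 151.81842748]), [0.863770261056001, 0.8637702610560566])
```

Scaled: 25 mm is 0.5, 17.7 mm is 0.354, -0.149 rad / 6.2832 = -0.0237.

```bash
echo '[[0, 0, 0, 0.3, 0.1, 0, 5], [0, 0, 0, 0.5, 0.18, 0.08, 5], [0, 0, 0, 0.354, 0.13, 0.08, 5], [0, 0, -0.0159, 0, 0, 0, 5], [0, 0, -0.0237, 0, 0, 0, 5], [0, 0, -0.0237, 0, 0, 0, 5], [0, 0, -0.0237, 0, 0, 0, 5], [0, 0, -0.0237, 0, 0, 0, 5], [0, 0, -0.0237, 0, 0, 0, 5], [0, 0, -0.0237, 0, 0, 0, 5], [0, 0, -0.0237, 0, 0, 0, 5], [0, 0, -0.0237, 0, 0, 0, 5], [0, 0, -0.0237, 0, 0, 0, 5], [0, 0, -0.0078, 0, 0, 0, 5], [0, 0, 0, 0, 0, 0, 5], [0, 0, 0, 0, 0, 0, 5], [0, 0, 0, 0, 0, 0, 5]]' > rows.txt && python3 jog.py rows.txt 100
python3 - <<'E'
from h import *
s3=np.load('pics/s3.npy',allow_pickle=True).item();print('prev blade bottom exp',proj(s3,[562.67,103.39,198]))
g=grab('scene');np.save('pics/s4.npy',g,allow_pickle=True);o=ctrl.observe();e=o['eef_pos'];print(e,o['tool_rot'],o['joint_pos'])
print('blade bottom',proj(g,[e[0],e[1],e[2]-100]),'slot',proj(g,[622.3,89.5,167]))
save(g,'s4.png',(300,100,380,190),6)
E
```

```text
time_s: 7.45
eef_pos: [622.5, 90.9, 290.3]
tool_rot: [3.142, 0.001, 1.603]
ft_force: [0.6, 0.2, -1.5]
width: 12.1
finger_force: 97.8
prev blade bottom exp [324.73427665 149.05559071]
[622.5349013   91.0605223  290.35040733] [3.14146510e+00 4.75167727e-04 1.60363801e+00] [ 0.36276382  0.51265337 -0.79804877  1.55359423  0.38131771  1.2373721
 -0.46424969]
blade bottom [340.50296975 162.11636882] slot [339.26148859 169.53094409]
```

View pics/s4.png

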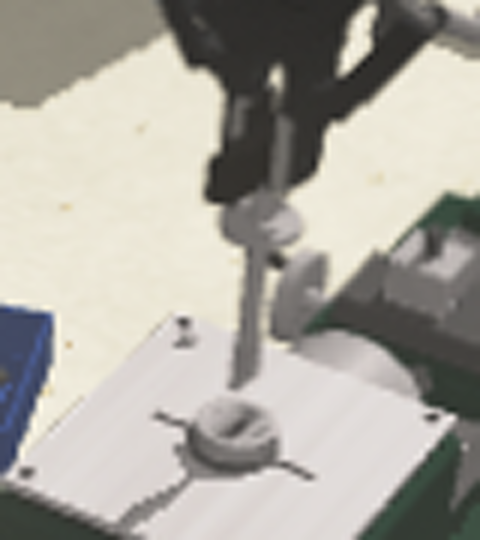

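The blade hangs at (240,385) in the crop, just above the head at (234,425), with its width along the slot. I'll correct 1.5 mm and descend gently.

Scaled: 8 mm is 0.16, -1.5 mm is -0.03.

```bash
echo '[[0, 0, 0, -0.03, 0, 0.16, 5], [0, 0, 0, 0, 0, 0.16, 5], [0, 0, 0, 0, 0, 0.08, 5], [0, 0, 0, 0, 0, 0.04, 5], [0, 0, 0, 0, 0, 0, 5]]' > rows.txt && python3 jog.py rows.txt 100; echo '[[0, 0, 0, 0, 0, 0.04, 5], [0, 0, 0, 0, 0, 0.04, 5], [0, 0, 0, 0, 0, 0, 5]]' > rows.txt && python3 jog.py rows.txt; echo '[[0, 0, 0, 0, 0, 0.04, 5], [0, 0, 0, 0, 0, 0.04, 5], [0, 0, 0, 0, 0, 0, 5]]' > rows.txt && python3 jog.py rows.txt
```

```text
time_s: 8.0
eef_pos: [622.4, 89.9, 267.7]
tool_rot: [-3.141, 0.0, 1.605]
ft_force: [0.1, 0.2, -1.6]
width: 12.2
finger_force: 97.9
time_s: 8.3
eef_pos: [622.5, 89.9, 264.1]
tool_rot: [-3.141, 0.0, 1.605]
ft_force: [-0.3, -1.1, -1.8]
width: 12.6
finger_force: 97.9
time_s: 8.6
eef_pos: [622.4, 89.8, 259.8]
tool_rot: [-3.141, 0.0, 1.605]
ft_force: [-0.2, 0.2, -1.6]
width: 12.1
finger_force: 97.9
```

Scaled: 1 mm is 0.02.

```bash
echo '[[0, 0, 0, 0, 0, 0.02, 5], [0, 0, 0, 0, 0, 0.02, 5], [0, 0, 0, 0, 0, 0, 5]]' > rows.txt && python3 jog.py rows.txt; echo '[[0, 0, 0, 0, 0, 0.02, 5], [0, 0, 0, 0, 0, 0, 5], [0, 0, 0, 0, 0, 0, 5]]' > rows.txt && python3 jog.py rows.txt
python3 - <<'E'
from h import *
g=grab('scene');save(g,'s5.png',(300,100,380,190),6);o=ctrl.observe();print(o['ft_force'],o['ft_torque'])
E
```

```text
time_s: 8.9
eef_pos: [622.4, 89.9, 258.0]
tool_rot: [-3.141, 0.0, 1.605]
ft_force: [-1.0, 0.1, -2.5]
width: 12.2
finger_force: 97.9
time_s: 9.2
eef_pos: [622.5, 90.0, 257.4]
tool_rot: [-3.141, 0.0, 1.605]
ft_force: [-1.1, -0.2, -1.2]
width: 11.9
finger_force: 98.1
[-1.72151414 -0.20790493 -1.2168168 ] [-0.00412451  0.63500489 -0.05179197]
```

View pics/s5.png

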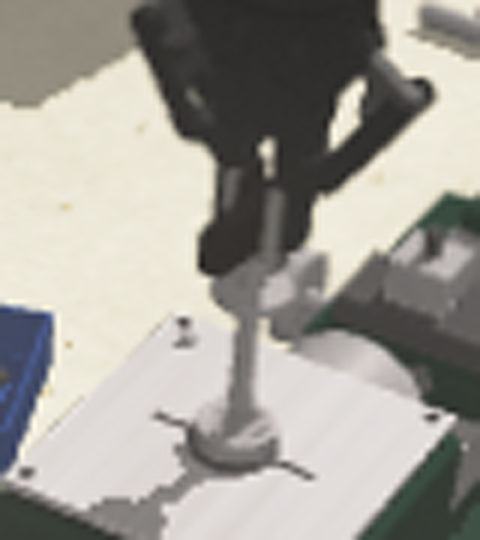

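The blade is inside the head's slot (shaft entering at (243,420)). I'll turn it clockwise to the marks. The slot lags by the blade play of about 9°, so I'll aim the tool at yaw ≈ −0.05.

Scaled: 0.05 rad / 6.2832 = 0.008.

```bash
echo '[[0, 0, 0.008, 0, 0, 0, 5], [0, 0, 0.0159, 0, 0, 0, 5], [0, 0, 0.0159, 0, 0, 0, 5], [0, 0, 0.0159, 0, 0, 0, 5], [0, 0, 0.0159, 0, 0, 0, 5], [0, 0, 0, 0, 0, 0, 5]]' > rows.txt && python3 jog.py rows.txt; echo '[[0, 0, 0.0159, 0, 0, 0, 5], [0, 0, 0.0159, 0, 0, 0, 5], [0, 0, 0.0159, 0, 0, 0, 5], [0, 0, 0.0159, 0, 0, 0, 5], [0, 0, 0.0159, 0, 0, 0, 5], [0, 0, 0.0159, 0, 0, 0, 5], [0, 0, 0.0159, 0, 0, 0, 5], [0, 0, 0.0159, 0, 0, 0, 5], [0, 0, 0.0159, 0, 0, 0, 5], [0, 0, 0.0159, 0, 0, 0, 5], [0, 0, 0.0159, 0, 0, 0, 5], [0, 0, 0.0127, 0, 0, 0, 5], [0, 0, 0, 0, 0, 0, 5], [0, 0, 0, 0, 0, 0, 5]]' > rows.txt && python3 jog.py rows.txt
python3 - <<'E'
from h import *
g=grab('scene');np.save('pics/s6.npy',g,allow_pickle=True);save(g,'s6.png',(310,145,370,190),12);o=ctrl.observe();print(o['ft_force'],o['ft_torque'],o['joint_pos'])
E
```

```text
time_s: 9.85
eef_pos: [622.2, 90.4, 257.4]
tool_rot: [-3.141, 0.0, 1.155]
ft_force: [-4.1, -0.1, -1.0]
width: 12.3
finger_force: 97.9
time_s: 11.25
eef_pos: [622.8, 90.0, 257.4]
tool_rot: [3.141, -0.0, -0.022]
ft_force: [-1.3, -1.0, 0.4]
width: 12.3
finger_force: 98.1
[-1.83280655 -0.00300025  1.29348274] [-0.00719044  0.4825728   0.00502154] [ 0.12646223  0.45329535 -0.43922572  1.60747129  0.20783569  1.12711886
 -1.95673157]
```

View pics/s6.png

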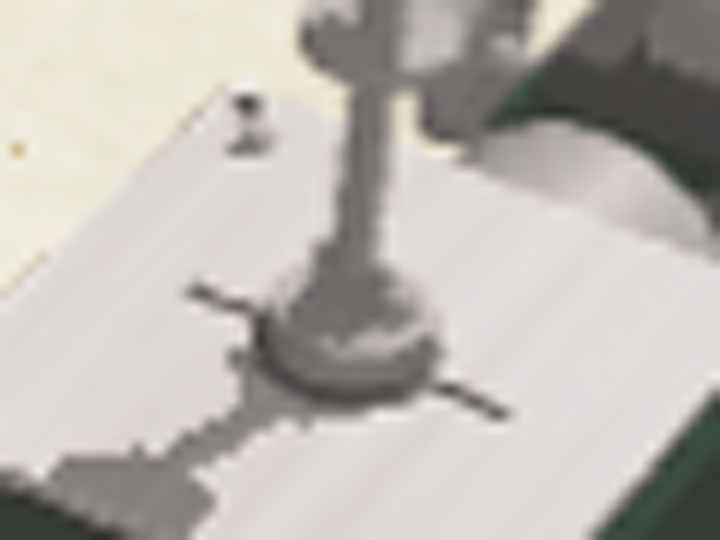

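The blade stays in the head and the slot has followed, though the slot itself is hidden behind the shaft. I'll add the last 0.03 rad, then press gently and watch height against force.

Scaled: 1.5 mm is 0.03, 0.03 rad / 6.2832 = 0.0048.

```bash
echo '[[0, 0, 0.0048, 0, 0, 0, 5], [0, 0, 0, 0, 0, 0, 5], [0, 0, 0, 0, 0, 0.03, 5], [0, 0, 0, 0, 0, 0, 5], [0, 0, 0, 0, 0, 0, 5]]' > rows.txt && python3 jog.py rows.txt 120; echo '[[0, 0, 0, 0, 0, 0.03, 5], [0, 0, 0, 0, 0, 0, 5], [0, 0, 0, 0, 0, 0, 5]]' > rows.txt && python3 jog.py rows.txt;echo '[[0, 0, 0, 0, 0, 0.03, 5], [0, 0, 0, 0, 0, 0, 5], [0, 0, 0, 0, 0, 0, 5]]' > rows.txt && python3 jog.py rows.txt
```

```text
time_s: 11.8
eef_pos: [622.7, 89.9, 255.9]
tool_rot: [-3.142, -0.0, -0.055]
ft_force: [-1.9, -0.2, 1.4]
width: 12.4
finger_force: 118.5
time_s: 12.1
eef_pos: [622.7, 89.9, 254.4]
tool_rot: [3.142, -0.0, -0.055]
ft_force: [-1.4, -0.1, 1.9]
width: 12.1
finger_force: 118.6
time_s: 12.4
eef_pos: [622.8, 89.9, 252.9]
tool_rot: [3.142, -0.0, -0.055]
ft_force: [-0.7, -0.5, 2.4]
width: 12.0
finger_force: 118.7
```

The cover is going down, with force rising along the seal's spring curve. I'll continue until it bottoms out.

Scaled: 1.5 mm is 0.03.

```bash
for i in 1; do echo '[[0, 0, 0, 0, 0, 0.03, 5], [0, 0, 0, 0, 0, 0, 5], [0, 0, 0, 0, 0, 0, 5]]' > rows.txt && python3 jog.py rows.txt; echo '[[0, 0, 0, 0, 0, 0.02, 5], [0, 0, 0, 0, 0, 0, 5], [0, 0, 0, 0, 0, 0, 5]]' > rows.txt && python3 jog.py rows.txt; echo '[[0, 0, 0, 0, 0, 0.02, 5], [0, 0, 0, 0, 0, 0, 5], [0, 0, 0, 0, 0, 0, 5]]' > rows.txt && python3 jog.py rows.txt;done
```

```text
time_s: 12.7
eef_pos: [622.7, 89.9, 251.4]
tool_rot: [-3.142, -0.0, -0.055]
ft_force: [-1.2, -0.5, 4.0]
width: 11.7
finger_force: 118.9
time_s: 13.0
eef_pos: [622.9, 90.0, 251.2]
tool_rot: [-3.142, -0.001, -0.055]
ft_force: [-1.4, -0.9, 7.9]
width: 12.1
finger_force: 119.5
time_s: 13.3
eef_pos: [623.2, 90.1, 251.1]
tool_rot: [-3.142, -0.002, -0.055]
ft_force: [-2.5, -1.2, 11.6]
width: 11.9
finger_force: 120.1
```

Scaled: 1 mm is 0.02.

```bash
echo '[[0, 0, 0, 0, 0, 0.02, 5], [0, 0, 0, 0, 0, 0.02, 5], [0, 0, 0, 0, 0, 0, 5], [0, 0, 0, 0, 0, 0, 5], [0, 0, 0, 0, 0, 0, 5], [0, 0, 0, 0, 0, 0, 5]]' > rows.txt && python3 jog.py rows.txt
python3 - <<'E'
from h import *
g=grab('scene');a=np.load('pics/s6.npy',allow_pickle=True).item()
c=lambda f:cv2.resize(f['pixels'][135:215,290:390,::-1],(400,320),interpolation=2)
cv2.imwrite('pics/c7.png',np.hstack([c(a),c(g)]));o=ctrl.observe();print(o['ft_force'],o['ft_torque'],o['width'],o['eef_pos'])
E
```

```text
time_s: 13.9
eef_pos: [623.6, 90.3, 251.0]
tool_rot: [-3.141, -0.004, -0.055]
ft_force: [-5.0, -1.5, 20.2]
width: 11.5
finger_force: 121.4
[-5.12076182 -1.99746536 19.85797099] [-0.43952475  1.74185116  0.02320597] 11.904566868180734 [623.59358899  90.24646656 250.99210088]
```

View pics/c7.png

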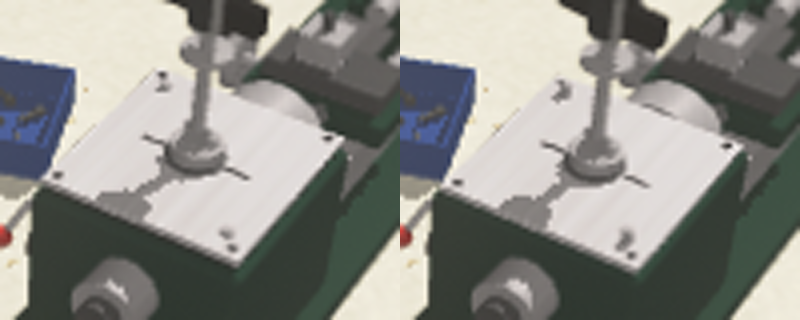

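The cover has gone down. Its near corner moved from (237,268) to about (637,273) in the paired crops (2 px, about 6 mm), its shadow gap is gone, and the force rises at constant height. It is home under about 20 N, so I'll hand it in.

```bash
python3 -c "
from rig import ctrl
print(ctrl.finish_job())"
```

```text
the job is handed in; nothing more can be done
None
```

I handed the job in at about 14 s with the key still gripped, its blade in the fastener and the cover held down under about 20 N; it dropped about 6 mm and then stopped moving, so it reads as home, though I never saw the slot itself lined up with the marks because the shaft hid it.

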